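# Gather the capped samples into the carrier tray

### The arm

A 6-joint arm with a two-finger parallel gripper is mounted at the origin on the work surface. World frame = base frame: x ahead of the robot, y to its left, z up, the work surface at z = 0. Lengths are in m, angles in degrees, forces in N, time in s.
With the tool pointing down it reaches from about 0.4 to 0.825 m from the base axis. Payload 7 kg.
Tool frame: the origin (TCP) lies on the centre line of the jaws, within the pads' length; the fingertips stand 22 mm ahead of it and the grasp point (between the pads) lies 3 mm ahead of it; z points along the fingers, y is the line along which they close (so a half turn about z gives the same grasp; the last joint's range is limited). The gripper opens to 88 mm and grips with 3 to 60 N. Pads are 19 mm wide; open, the fingers measure 130 mm over their backs; the gripper's body (78 mm by 193 mm) begins 47 mm behind the grasp point.
Start: joints at [-50.93, 20.546, 0.682, 0, -70.136, -16.507], TCP at [0.259, -0.623, 0.249] pointing down, gripper open.
Joint ranges: [-176.03, 176.03], [-82.01, 121.73], [-58.28, 71.71], [-173.87, 95.51], [-174.79, -0.11], [-173.66, 173.66]. Speed limits (degrees/s): [136.94, 136.94, 172.46, 180, 180, 180].

### API

Orientations are given as [roll, pitch, yaw] about the fixed x, y, z axes, in that order (R = Rz(yaw) Ry(pitch) Rx(roll)).
In Python, from plant import get_state, cams, r gives the robot as it stands.
- The arm moves only by the tool apply_moves, never from a script. Its argument "targets" is a list of rows, each an object with "dp": the shift along the world's x, y, z in m, a list of three; "yaw": the turn about the world's z in degrees. In form: [{"dp": [x, y, z], "yaw": yaw}, ...]. A call has 1 to 20 rows; each row is the pose to reach, as a shift and turn from the pose commanded when the call began; what a row does not reach only later rows make up. A row lasts 1/12 s, in which the tool goes at most 41.7 mm and 7.16 degrees, less where a joint would pass 70% of its speed; a pose out of reach is approached as far as the arm can. A call with a gripper value outside its range is refused whole. "grip" is the gripper command: -1 is fully open, 1 is shut, values between are in proportion, set as the call begins (left out, the last holds). The fingers move at their own pace and stop on an object; "squeeze" is the grip in N (left out, the last holds). Time passes only in rows, so rows that repeat a pose let the fingers close. It gives the time, the measured TCP pose, the force, the opening and the grip force at its end, in the units of the state.
- get_state(): the state, without advancing time (a new reading comes with each control period).
- cams.capture(name): name is "side" or "top"; returns a dict with "image" (420x560x3 uint8, red, green, blue), "range_z" (420x560 float32, m along the optical axis (not along the pixel's ray), 0 where there is no reading), "fx", "fy", "cx", "cy" (pixels), "k1" (the pictures are not rectified: a ray, as slopes to the right and down, at radius r is drawn at 1 + k1 r^2 times it, then the intrinsics apply), "R" (3x3) and "t" (3): a world point X has camera coordinates R X + t. Camera axes: x right, y down, z forward; pixel columns grow to the right and rows downward; lengths in m; the calibration is good to about 2 mm. A picture is of the moment at which its call begins.
- r.close_job(): hands the job in; it is judged then, once.
The state is a dict: "time_s": time; "joints": joint angles; "qd": joint speeds; "joint_torque": joint torques, N m; "tcp_pos": TCP position; "eef_rot": TCP orientation; "contact_force": force on the tool from outside, world axes, zero at the start; "moment": the same for the moment, N m; "gripper_width": finger opening in m; "gripper_force": force on a finger pad.
Only numpy, scipy, OpenCV 4.12 (cv2) and the standard library are available. Lean on these libraries where they do the work, as an engineer would, in place of code of your own. Each camera call takes 0.05 s, during which the arm holds its last target. There are 200 camera calls.

### The job

Gather the four capped samples from the bench into the carrier tray, standing each one upright and fully down in the nest block whose pocket is cut to its size and shape. It is glass: set them down rather than dropping them, and tip nothing over. Leave the two open, capless empties standing where they are.

Things in the scene. Friction and masses are not known exactly. Their poses are not given: they have to be found in the camera images.
- small_vial: Capped sample: slim round amber glass vial, 19 mm diameter, straight sides up to 50 mm, black ribbed screw cap (17 mm across) on top, 65 mm tall in all, about 24 g. Origin: centre of its underside, z up. It stands upright on the bench, at any yaw.
- medium_vial: Capped sample: round amber glass vial, 28 mm diameter, straight sides up to 45 mm, black ribbed screw cap (25 mm across) on top, 61 mm tall in all, about 40 g. Origin: centre of its underside, z up. It stands upright on the bench, at any yaw.
- square_bottle: Capped sample: square amber glass bottle, 40 x 40 mm, flat sides up to 56 mm, black ribbed screw cap (28 mm across) on top, 80 mm tall in all, about 110 g. Origin: centre of its underside, z up. It stands upright on the bench, at any yaw; x and y point square to its flat sides.
- jar: Capped sample: wide round amber glass jar, 54 mm diameter, straight sides up to 50 mm, black ribbed screw cap (51 mm across) on top, 68 mm tall in all, about 130 g. Origin: centre of its underside, z up. It stands upright on the bench, at any yaw.
- open_vial: Open empty: the same amber vial as the medium one (28 mm diameter, sides up to 45 mm) but without a cap, bare threaded neck 19 mm across and open mouth, 58 mm tall, 20 g. Origin: centre of its underside, z up. It stands upright on the bench.
- open_jar: Open empty: the same amber jar as the capped one (54 mm diameter, sides up to 50 mm) but without a cap, wide open mouth 44 mm across, 65 mm tall, 75 g. Origin: centre of its underside, z up. It stands upright on the bench.
- nest_small: Aluminium block, 91 x 91 x 28 mm, one of four lying two by two (92 mm pitch, any arrangement) in the fixed blue carrier tray. In the middle of its top is a flat-bottomed pocket, 16 mm deep: round, 27 mm diameter. Origin: centre of the underside, z up; pocket floor 12 mm above it, block top 28 mm above it (33 mm above the bench); x, y along the sides. It does not move.
- nest_medium: Aluminium block, 91 x 91 x 28 mm, one of four lying two by two (92 mm pitch, any arrangement) in the fixed blue carrier tray. In the middle of its top is a flat-bottomed pocket, 16 mm deep: round, 36 mm diameter. Origin: centre of the underside, z up; pocket floor 12 mm above it, block top 28 mm above it (33 mm above the bench); x, y along the sides. It does not move.
- nest_square: Aluminium block, 91 x 91 x 28 mm, one of four lying two by two (92 mm pitch, any arrangement) in the fixed blue carrier tray. In the middle of its top is a flat-bottomed pocket, 16 mm deep: square, 48 x 48 mm, sides parallel to the block's. Origin: centre of the underside, z up; pocket floor 12 mm above it, block top 28 mm above it (33 mm above the bench); x, y along the sides. It does not move.
- nest_jar: Aluminium block, 91 x 91 x 28 mm, one of four lying two by two (92 mm pitch, any arrangement) in the fixed blue carrier tray. In the middle of its top is a flat-bottomed pocket, 16 mm deep: round, 62 mm diameter. Origin: centre of the underside, z up; pocket floor 12 mm above it, block top 28 mm above it (33 mm above the bench); x, y along the sides. It does not move. (Tray: 196 mm square; rim and end handles 22 mm high.)
Things that resemble listed ones, but are neither listed nor needed, are in the scene too. Leave any blue or yellow look-alike of the open_jar alone.

How it is judged:
By the outcome, as a careful person would: the job done as asked, in the order asked, and still so for the second after the job is handed in, with the robot touching nothing.
It also fails if it takes over 96 s, if anything falls off the work surface, if the arm or the gripper's body presses on something with over 40 N, if the wrist force passes 120 N, or if a joint passes its speed limit or range.

## Working session

There is one attempt and no reset: what is moved stays moved. The work goes in short steps, Python scripts to look and compute and a tool call to move; the robot and the scene stay as the last step left them, time stands still between calls to the robot, and variables do not carry over. Pictures are saved under pics/ and viewed, at most 14 in all, crops included, and the job is handed in when it is done.

Besides the shell and the picture viewer there is one more tool, called by a JSON object that holds its "op" and its "data", one argument or row to a line. apply_moves: Moves the arm, as the interface text tells. Its arguments: {"type":"object","properties":{"targets":{"type":"array","items":{"type":"object","properties":{"dp":{"type":"array","items":{"type":"number"}},"yaw":{"type":"number"}}}},"grip":{"type":"number"},"squeeze":{"type":"number"}},"required":["targets"]}

```bash
mkdir -p pics; cat > h.py <<'E'
import numpy as np, cv2
from plant import get_state, cams, r
def cap(n,fn=None):
    c=cams.capture(n)
    if fn: cv2.imwrite('pics/'+fn,c['image'][:,:,::-1])
    return c
def rays(c,uv):
    uv=np.asarray(uv,float).reshape(-1,2)
    d=np.c_[(uv[:,0]-c['cx'])/c['fx'],(uv[:,1]-c['cy'])/c['fy']]
    s=d.copy()
    for _ in range(20): s=d/(1+c['k1']*(s**2).sum(1,keepdims=True))
    return np.c_[s,np.ones(len(s))]
def onplane(c,uv,z):
    R,t=np.array(c['R']),np.array(c['t']); o=-R.T@t; d=rays(c,uv)@R
    return o+d*((z-o[2])/d[:,2])[:,None]
def cloud(c):
    h,w=c['range_z'].shape; u,v=np.meshgrid(np.arange(w),np.arange(h))
    P=rays(c,np.c_[u.ravel(),v.ravel()])*c['range_z'].reshape(-1,1)
    X=(P-np.array(c['t']))@np.array(c['R']); X[c['range_z'].ravel()==0]=np.nan
    return X.reshape(h,w,3)
E
python3 - <<'E'
from h import *
print(get_state())
for n in('top','side'):
    c=cap(n,n+'0.png'); R=np.array(c['R']); print(n,-R.T@c['t'],R[2],c['fx'],c['k1'])
    X=cloud(c); np.savez(n+'0.npz',X=X,**c)
    print(np.nanpercentile(X.reshape(-1,3),[1,50,99],axis=0).round(3))
E
```

```text
{'time_s': 0.0, 'joints': array([-5.09312457e+01,  2.05901917e+01,  6.32011325e-01, -2.22988564e-02,
       -7.01343696e+01, -1.65075898e+01]), 'qd': array([ 0.05004215,  0.07154846, -0.03998883, -0.02185178,  0.08682755,
       -0.00555297]), 'joint_torque': array([-8.32329042e-04, -5.82718527e+01,  2.93058944e+01,  6.99724227e+00,
        6.99079319e-03, -8.41330666e-05]), 'tcp_pos': array([ 0.25879153, -0.62291363,  0.24761644]), 'eef_rot': array([ 1.79905308e+02, -6.20202505e-03, -1.57446425e+02]), 'contact_force': array([-0.492414  , -0.98457045,  1.04753034]), 'moment': array([-0.03065741, -0.02488941, -0.04831097]), 'gripper_force': 0.0, 'gripper_width': 0.08778496025859134}
top [ 0.44624172 -0.01613916  0.97676545] [ 0.13886112  0.02336508 -0.99003619] 447.0844923252054 -0.045384407168656736
[[ 1.450e-01 -9.420e-01 -7.560e-01]
 [ 5.790e-01  1.700e-02  1.000e-03]
 [ 1.569e+00  1.071e+00  7.300e-02]]
side [0.50053659 0.79485369 0.68592307] [ 0.05827776 -0.78426783 -0.61767926] 452.0375140041566 0.04672557255051111
[[-5.000e-02 -2.644e+00 -7.550e-01]
 [ 5.720e-01 -1.500e-02 -1.000e-03]
 [ 1.676e+00  4.670e-01  4.700e-01]]
```

View pics/top0.png

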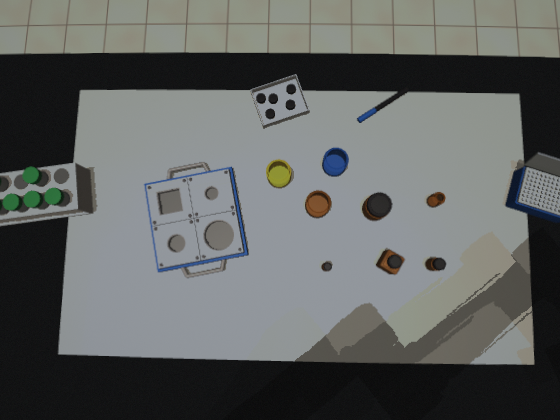

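View pics/side0.png

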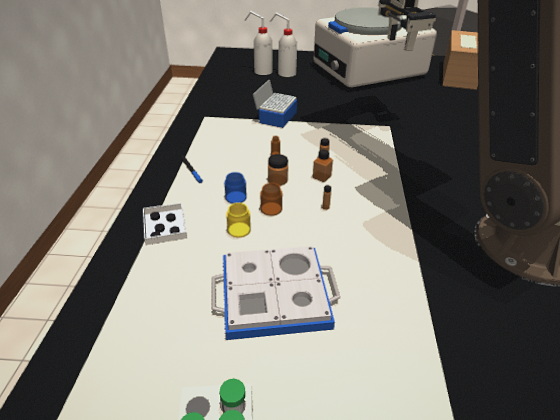

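Top view: small vial (326,267), square bottle (390,262), medium vial (437,264), jar (377,206), open vial (435,200), open jar (317,204). The tray is around (196,218), with the square pocket at (170,202), small (211,193), medium (177,242) and jar (219,235).

```bash
python3 - <<'E'
from h import *
for n,S in (('top',dict(small=(326,267,.065),square=(394,262,.080),medium=(439,264,.061),jar=(378,202,.068),ovial=(438,199,.058),ojar=(317,204,.065))),
          ('side',dict(small=(327,190,.065),square=(324,158,.080),medium=(324,143,.061),jar=(277,161,.068),ovial=(276,140,.058),ojar=(271,190,.065)))):
    c=dict(np.load(n+'0.npz')); X=c['X']; im=c['image'].astype(int)
    for k,(u,v,h) in S.items():
        o=onplane(c,[(u,v)],h)[0]
        m=(np.abs(X[...,2]-h)<.006)&(np.hypot(X[...,0]-o[0],X[...,1]-o[1])<.045)
        nl,L,st,ce=cv2.connectedComponentsWithStats(m.astype(np.uint8))
        if nl<2: print(n,k,'none',o);continue
        i=1+st[1:,4].argmax(); pts=np.argwhere(L==i)[:,::-1].astype(np.float32)
        P=X[L==i]; W=onplane(c,pts,h)
        q=W[:,:2].astype(np.float32); (cx,cy),rad=cv2.minEnclosingCircle(q)
        print(n,k,'circ',round(cx,4),round(cy,4),round(rad*2000,1),'mean',W[:,:2].mean(0).round(4),'z',np.median(P[:,2]).round(4),len(P))
    # pockets
    hsv=cv2.cvtColor(c['image'],cv2.COLOR_RGB2HSV)
    R0={'top':(150,170,240,268),'side':(226,250,328,325)}[n]
    g=cv2.cvtColor(c['image'],cv2.COLOR_RGB2GRAY)
    roi=np.zeros(g.shape,np.uint8); roi[R0[1]:R0[3],R0[0]:R0[2]]=1
    med=np.median(g[R0[1]:R0[3],R0[0]:R0[2]])
    m=((g<med-35)&(hsv[...,1]<70)&(roi>0)).astype(np.uint8)
    for ct in cv2.findContours(m,cv2.RETR_EXTERNAL,cv2.CHAIN_APPROX_NONE)[0]:
        if cv2.contourArea(ct)<60: continue
        W=onplane(c,ct.reshape(-1,2),.033)[:,:2].astype(np.float32)
        print(n,'pocket',ct.reshape(-1,2).mean(0).round(),cv2.minAreaRect(W*1000))
    b=((hsv[...,0]>100)&(hsv[...,0]<125)&(hsv[...,1]>120)).astype(np.uint8)
# square bottle shoulder orientation from top camera
c=dict(np.load('top0.npz')); hsv=cv2.cvtColor(c['image'],cv2.COLOR_RGB2HSV)
X=c['X']; o=onplane(c,[(392,262)],.056)[0]
m=(np.abs(X[...,2]-.056)<.006)&(np.hypot(X[...,0]-o[0],X[...,1]-o[1])<.045)
W=onplane(c,np.argwhere(m)[:,::-1],.056)[:,:2].astype(np.float32)
print('sq',cv2.minAreaRect(W*1000),len(W))
im=c['image']; a=np.hstack([cv2.resize(im[180:290,300:460],None,fx=5,fy=5,interpolation=cv2.INTER_CUBIC)])
cv2.imwrite('pics/crop1.png',a[:,:,::-1])
E
```

```text
top small circ 0.4586 -0.0852 18.3 mean [ 0.4588 -0.0854] z 0.0657 63
top square circ 0.4699 -0.2183 29.5 mean [ 0.4701 -0.2187] z 0.0804 164
top medium circ 0.4687 -0.3123 27.1 mean [ 0.4686 -0.3125] z 0.0617 132
top jar circ 0.5865 -0.1909 52.5 mean [ 0.5866 -0.1908] z 0.0686 489
top ovial circ 0.6056 -0.3186 21.2 mean [ 0.6057 -0.3185] z 0.0572 51
top ojar circ 0.5907 -0.0659 45.5 mean [ 0.5905 -0.0658] z 0.0646 110
top pocket [176. 243.] ((502.67578125, 234.5657196044922), (35.366092681884766, 34.24245834350586), 47.13639831542969)
top pocket [218. 236.] ((522.5066528320312, 145.45492553710938), (57.83651351928711, 59.744544982910156), 46.87551498413086)
top pocket [169. 201.] ((593.0545043945312, 253.37689208984375), (50.012020111083984, 49.24738693237305), 12.716835021972656)
top pocket [211. 193.] ((612.0310668945312, 163.16769409179688), (26.67310905456543, 26.885011672973633), 28.294841766357422)
side small circ 0.4621 -0.0783 21.4 mean [ 0.4612 -0.0784] z 0.0625 32
side square circ 0.473 -0.2135 33.0 mean [ 0.4726 -0.2129] z 0.079 61
side medium circ 0.4691 -0.3074 31.2 mea
[... 278 characters left out ...]
125, 291.2878112792969), (158.60731506347656, 11.180497169494629), 10.734174728393555)
side pocket [252. 303.] ((594.9808959960938, 254.84994506835938), (51.215003967285156, 50.08058547973633), 11.811285018920898)
side pocket [302. 299.] ((504.08709716796875, 236.15354919433594), (37.620811462402344, 35.19417190551758), 27.90148162841797)
side pocket [249. 267.] ((614.388916015625, 165.77830505371094), (26.822500228881836, 26.74555206298828), 42.6153450012207)
side pocket [294. 264.] ((523.6715698242188, 146.4481964111328), (62.678104400634766, 59.128318786621094), 5.583630084991455)
sq ((470.14080810546875, -218.21670532226562), (40.77024841308594, 39.96687698364258), 59.70285415649414) 196
```

View pics/crop1.png

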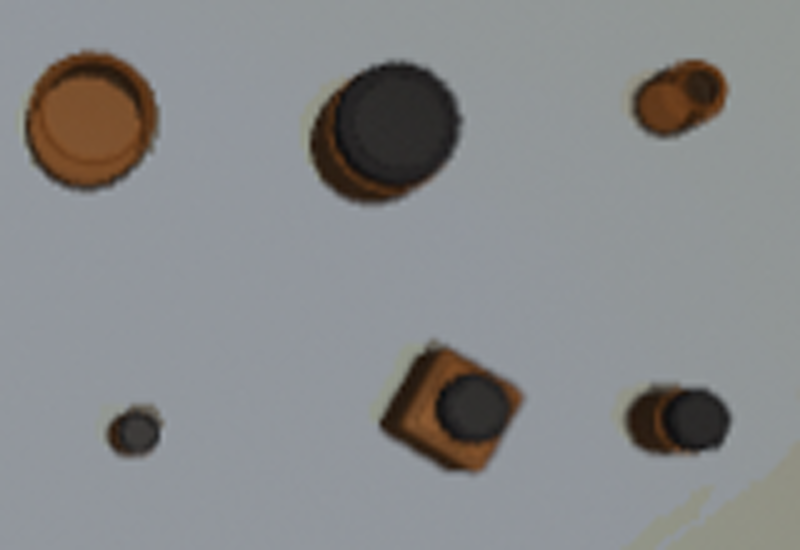

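The crop shows all four capped items upright and clear of each other. Both cameras agree to 1–3 mm on positions and sizes, so I'll start with the medium vial.

{"op": "apply_moves", "data": {
  "targets": [
    {"dp":[0.2107,0.3114,-0.129],"yaw":37},
    {"dp":[0.2107,0.3114,-0.129],"yaw":37},
    {"dp":[0.2107,0.3114,-0.129],"yaw":37},
    {"dp":[0.2107,0.3114,-0.129],"yaw":37},
    {"dp":[0.2107,0.3114,-0.129],"yaw":37},
    {"dp":[0.2107,0.3114,-0.129],"yaw":37},
    {"dp":[0.2107,0.3114,-0.129],"yaw":37},
    {"dp":[0.2107,0.3114,-0.129],"yaw":37},
    {"dp":[0.2107,0.3114,-0.129],"yaw":37},
    {"dp":[0.2107,0.3114,-0.129],"yaw":37},
    {"dp":[0.2107,0.3114,-0.129],"yaw":37},
    {"dp":[0.2107,0.3114,-0.129],"yaw":37},
    {"dp":[0.2107,0.3114,-0.129],"yaw":37},
    {"dp":[0.2107,0.3114,-0.129],"yaw":37}
  ],
  "grip": -0.4,
  "squeeze": 10
}}

```text
time_s: 1.27
tcp_pos: [0.4693, -0.3126, 0.1198]
eef_rot: [-180.0, 0.0, -120.5]
contact_force: [0.1, -0.5, -0.2]
gripper_width: 0.0614
gripper_force: 0.0
```

{"op": "apply_moves", "data": {
  "targets": [
    {"dp":[0,0,-0.025]},
    {"dp":[0,0,-0.05]},
    {"dp":[0,0,-0.068]},
    {"dp":[0,0,-0.077]},
    {"dp":[0,0,-0.077]},
    {"dp":[0,0,-0.077]}
  ]
}}

```text
$.targets[0]: bad value
```

```bash
python3 - <<'E'
from h import *
c=cap('side'); im=c['image']; cv2.imwrite('pics/s1.png',cv2.resize(im[70:210,220:420],None,fx=4,fy=4,interpolation=cv2.INTER_CUBIC)[:,:,::-1])
E
```

```text
(no output)
```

View pics/s1.png

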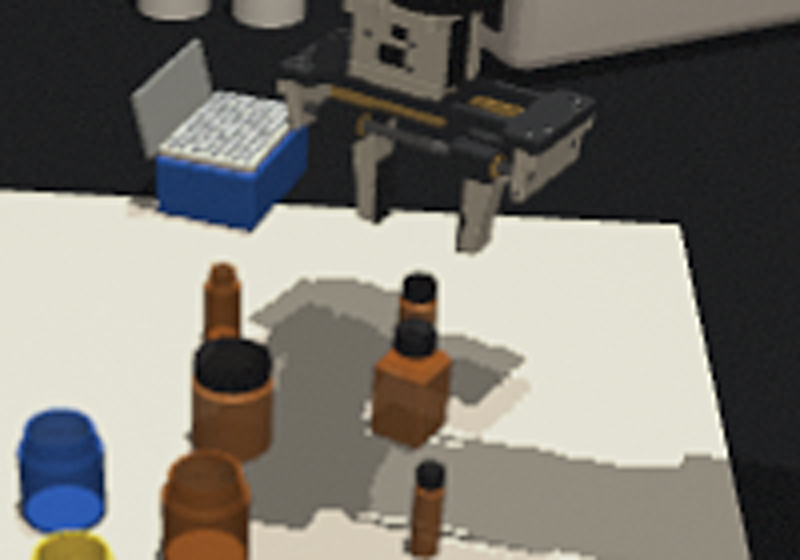

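The gripper hovers above the medium vial, whose cap shows at (420,290) between the fingers. The move was refused because every row needs a yaw.

{"op": "apply_moves", "data": {
  "targets": [
    {"dp":[0,0,-0.025],"yaw":0},
    {"dp":[0,0,-0.05],"yaw":0},
    {"dp":[0,0,-0.068],"yaw":0},
    {"dp":[0,0,-0.077],"yaw":0},
    {"dp":[0,0,-0.077],"yaw":0},
    {"dp":[0,0,-0.077],"yaw":0}
  ]
}}

```text
time_s: 1.82
tcp_pos: [0.4696, -0.3126, 0.0429]
eef_rot: [180.0, -0.0, -120.5]
contact_force: [0.5, -0.5, 0.2]
gripper_width: 0.0615
gripper_force: 0.0
```

{"op": "apply_moves", "data": {
  "targets": [
    {"dp":[0,0,0],"yaw":0},
    {"dp":[0,0,0],"yaw":0},
    {"dp":[0,0,0],"yaw":0},
    {"dp":[0,0,0],"yaw":0},
    {"dp":[0,0,0],"yaw":0},
    {"dp":[0,0,0],"yaw":0},
    {"dp":[0,0,0],"yaw":0},
    {"dp":[0,0,0],"yaw":0}
  ],
  "grip": 1,
  "squeeze": 10
}}

```text
time_s: 2.48
tcp_pos: [0.4699, -0.3119, 0.0429]
eef_rot: [-180.0, 0.0, -120.4]
contact_force: [-0.1, -0.3, 4.8]
gripper_width: 0.0274
gripper_force: 10.0
```

{"op": "apply_moves", "data": {
  "targets": [
    {"dp":[0,0,0.02],"yaw":0},
    {"dp":[0,0,0.05],"yaw":0},
    {"dp":[0,0,0.09],"yaw":0},
    {"dp":[0,0.02,0.117],"yaw":0},
    {"dp":[0.003,0.06,0.117],"yaw":0},
    {"dp":[0.006,0.1,0.117],"yaw":0},
    {"dp":[0.009,0.14,0.117],"yaw":0},
    {"dp":[0.0115,0.18,0.117],"yaw":0},
    {"dp":[0.014,0.22,0.117],"yaw":0},
    {"dp":[0.0165,0.26,0.117],"yaw":0},
    {"dp":[0.019,0.3,0.117],"yaw":0},
    {"dp":[0.021,0.34,0.117],"yaw":0},
    {"dp":[0.0235,0.38,0.117],"yaw":0},
    {"dp":[0.026,0.42,0.117],"yaw":0},
    {"dp":[0.0285,0.46,0.117],"yaw":0},
    {"dp":[0.031,0.5,0.117],"yaw":0},
    {"dp":[0.033,0.53,0.1],"yaw":0},
    {"dp":[0.0339,0.547,0.08],"yaw":0},
    {"dp":[0.0339,0.547,0.06],"yaw":0},
    {"dp":[0.0339,0.547,0.06],"yaw":0}
  ]
}}

```text
time_s: 4.15
tcp_pos: [0.5013, 0.2347, 0.0985]
eef_rot: [179.8, -0.4, -120.4]
contact_force: [-0.9, -1.2, -0.6]
gripper_width: 0.0276
gripper_force: 10.0
```

```bash
python3 - <<'E'
from h import *
print(get_state()['contact_force'],get_state()['gripper_width'],get_state()['tcp_pos'])
c=cap('side'); im=c['image']; cv2.imwrite('pics/s2.png',cv2.resize(im[180:345,190:390],None,fx=3.5,fy=3.5,interpolation=cv2.INTER_CUBIC)[:,:,::-1])
E
```

```text
[-0.87368713 -1.22573464 -0.59434036] 0.02764771228952997 [0.50125048 0.23470767 0.09851677]
```

View pics/s2.png

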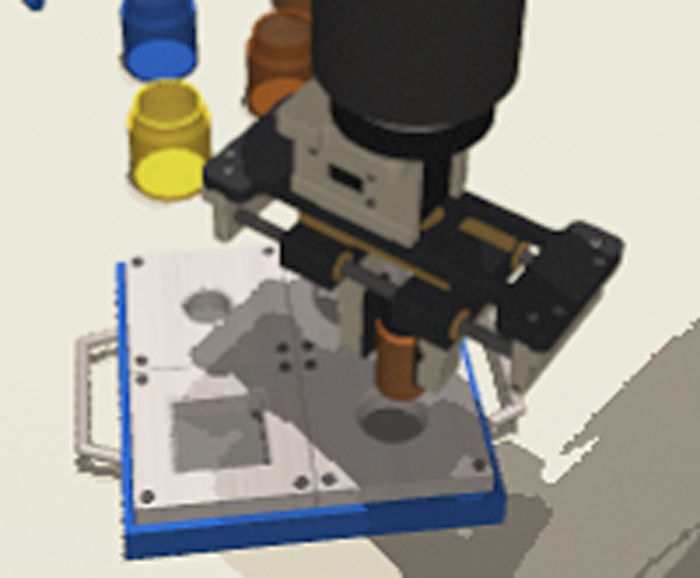

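The vial is held upright, with its base at crop (398,392) just above its pocket at (393,425). Lowering.

{"op": "apply_moves", "data": {
  "targets": [
    {"dp":[0,0,-0.005],"yaw":0},
    {"dp":[0,0,-0.01],"yaw":0},
    {"dp":[0,0,-0.015],"yaw":0},
    {"dp":[0,0,-0.02],"yaw":0},
    {"dp":[0,0,-0.025],"yaw":0},
    {"dp":[0,0,-0.03],"yaw":0},
    {"dp":[0,0,-0.035],"yaw":0},
    {"dp":[0,0,-0.039],"yaw":0},
    {"dp":[0,0,-0.041],"yaw":0},
    {"dp":[0,0,-0.042],"yaw":0},
    {"dp":[0,0,-0.042],"yaw":0},
    {"dp":[0,0,-0.042],"yaw":0}
  ]
}}

```text
time_s: 5.2
tcp_pos: [0.5037, 0.2352, 0.0606]
eef_rot: [-180.0, 0.0, -120.4]
contact_force: [-0.1, -0.8, -1.1]
gripper_width: 0.0272
gripper_force: 10.0
```

{"op": "apply_moves", "data": {
  "targets": [
    {"dp":[0,0,-0.0005],"yaw":0},
    {"dp":[0,0,-0.001],"yaw":0},
    {"dp":[0,0,-0.001],"yaw":0}
  ]
}}

```text
time_s: 5.45
tcp_pos: [0.5037, 0.2352, 0.0599]
eef_rot: [-180.0, 0.0, -120.4]
contact_force: [-0.4, 0.7, 2.2]
gripper_width: 0.0276
gripper_force: 10.0
```

{"op": "apply_moves", "data": {
  "targets": [
    {"dp":[0,0,0],"yaw":0},
    {"dp":[0,0,0],"yaw":0},
    {"dp":[0,0,0],"yaw":0},
    {"dp":[0,0,0],"yaw":0},
    {"dp":[0,0,0.01],"yaw":0},
    {"dp":[0,0,0.03],"yaw":0},
    {"dp":[0,0,0.06],"yaw":0},
    {"dp":[0,0,0.1],"yaw":0}
  ],
  "grip": -0.1
}}

```text
time_s: 6.12
tcp_pos: [0.5022, 0.234, 0.1591]
eef_rot: [179.9, -0.3, -120.5]
contact_force: [1.3, 1.8, -0.7]
gripper_width: 0.0484
gripper_force: 0.0
```

{"op": "apply_moves", "data": {
  "targets": [
    {"dp":[0.0839,-0.4256,0],"yaw":0},
    {"dp":[0.0839,-0.4256,0],"yaw":0},
    {"dp":[0.0839,-0.4256,0],"yaw":0},
    {"dp":[0.0839,-0.4256,0],"yaw":0},
    {"dp":[0.0839,-0.4256,0],"yaw":0},
    {"dp":[0.0839,-0.4256,0],"yaw":0},
    {"dp":[0.0839,-0.4256,0],"yaw":0},
    {"dp":[0.0839,-0.4256,0],"yaw":0},
    {"dp":[0.0839,-0.4256,0],"yaw":0},
    {"dp":[0.0839,-0.4256,0],"yaw":0},
    {"dp":[0.0839,-0.4256,0],"yaw":0},
    {"dp":[0.0839,-0.4256,-0.02],"yaw":0},
    {"dp":[0.0839,-0.4256,-0.04],"yaw":0},
    {"dp":[0.0839,-0.4256,-0.04],"yaw":0}
  ],
  "grip": -1
}}

```text
time_s: 7.28
tcp_pos: [0.585, -0.1909, 0.1164]
eef_rot: [179.7, -0.1, -120.6]
contact_force: [-1.7, 0.8, -0.1]
gripper_width: 0.0874
gripper_force: 0.0
```

```bash
python3 - <<'E'
from h import *
c=cap('side','s3f.png'); im=c['image']; cv2.imwrite('pics/s3.png',cv2.resize(im[100:340,190:390],None,fx=2.4,fy=2.4,interpolation=cv2.INTER_CUBIC)[:,:,::-1])
E
```

```text
(no output)
```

View pics/s3.png

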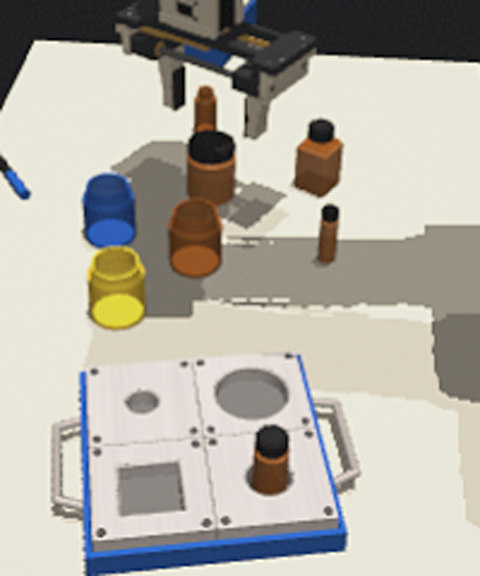

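The medium vial stands upright in its pocket at (270,470), and the gripper straddles the jar at (211,165). Descending and gripping.

{"op": "apply_moves", "data": {
  "targets": [
    {"dp":[0,0,-0.01],"yaw":0},
    {"dp":[0,0,-0.03],"yaw":0},
    {"dp":[0,0,-0.05],"yaw":0},
    {"dp":[0,0,-0.068],"yaw":0},
    {"dp":[0,0,-0.077],"yaw":0},
    {"dp":[0,0,-0.077],"yaw":0},
    {"dp":[0,0,-0.077],"yaw":0}
  ]
}}

```text
time_s: 7.92
tcp_pos: [0.588, -0.1903, 0.0432]
eef_rot: [-180.0, -0.0, -120.4]
contact_force: [-0.2, 0.0, 0.6]
gripper_width: 0.0879
gripper_force: 0.0
```

{"op": "apply_moves", "data": {
  "targets": [
    {"dp":[0,0,0],"yaw":0},
    {"dp":[0,0,0],"yaw":0},
    {"dp":[0,0,0],"yaw":0},
    {"dp":[0,0,0],"yaw":0},
    {"dp":[0,0,0],"yaw":0},
    {"dp":[0,0,0],"yaw":0},
    {"dp":[0,0,0],"yaw":0},
    {"dp":[0,0,0],"yaw":0}
  ],
  "grip": 1,
  "squeeze": 18
}}

```text
time_s: 8.58
tcp_pos: [0.5877, -0.1906, 0.0429]
eef_rot: [-180.0, 0.0, -120.4]
contact_force: [-0.6, -0.0, 4.0]
gripper_width: 0.0534
gripper_force: 18.0
```

{"op": "apply_moves", "data": {
  "targets": [
    {"dp":[0,0,0.015],"yaw":0},
    {"dp":[0,0,0.04],"yaw":0},
    {"dp":[0,0,0.08],"yaw":0},
    {"dp":[0,0,0.115],"yaw":0},
    {"dp":[-0.005,0.03,0.117],"yaw":0},
    {"dp":[-0.012,0.065,0.117],"yaw":0},
    {"dp":[-0.019,0.1,0.117],"yaw":0},
    {"dp":[-0.026,0.135,0.117],"yaw":0},
    {"dp":[-0.033,0.17,0.117],"yaw":0},
    {"dp":[-0.039,0.205,0.117],"yaw":0},
    {"dp":[-0.046,0.24,0.117],"yaw":0},
    {"dp":[-0.053,0.275,0.117],"yaw":0},
    {"dp":[-0.059,0.31,0.11],"yaw":0},
    {"dp":[-0.0642,0.3362,0.09],"yaw":0},
    {"dp":[-0.0642,0.3362,0.07],"yaw":0},
    {"dp":[-0.0642,0.3362,0.055],"yaw":0},
    {"dp":[-0.0642,0.3362,0.048],"yaw":0},
    {"dp":[-0.0642,0.3362,0.043],"yaw":0},
    {"dp":[-0.0642,0.3362,0.043],"yaw":0},
    {"dp":[-0.0642,0.3362,0.043],"yaw":0}
  ]
}}

```text
time_s: 10.25
tcp_pos: [0.5237, 0.1454, 0.086]
eef_rot: [-180.0, 0.0, -120.5]
contact_force: [0.3, -1.0, -0.4]
gripper_width: 0.0534
gripper_force: 18.0
```

{"op": "apply_moves", "data": {
  "targets": [
    {"dp":[0,0,-0.004],"yaw":0},
    {"dp":[0,0,-0.008],"yaw":0},
    {"dp":[0,0,-0.012],"yaw":0},
    {"dp":[0,0,-0.012],"yaw":0},
    {"dp":[0,0,-0.012],"yaw":0}
  ]
}}

```text
time_s: 10.67
tcp_pos: [0.5232, 0.1455, 0.0734]
eef_rot: [180.0, -0.0, -120.4]
contact_force: [-0.3, -0.8, -1.6]
gripper_width: 0.0534
gripper_force: 18.0
```

{"op": "apply_moves", "data": {
  "targets": [
    {"dp":[0,0,-0.004],"yaw":0},
    {"dp":[0,0,-0.008],"yaw":0},
    {"dp":[0,0,-0.011],"yaw":0},
    {"dp":[0,0,-0.013],"yaw":0},
    {"dp":[0,0,-0.014],"yaw":0},
    {"dp":[0,0,-0.014],"yaw":0},
    {"dp":[0,0,-0.014],"yaw":0}
  ]
}}

```text
time_s: 11.25
tcp_pos: [0.5231, 0.1456, 0.0599]
eef_rot: [180.0, -0.0, -120.4]
contact_force: [-3.3, -0.2, 4.7]
gripper_width: 0.0535
gripper_force: 18.0
```

{"op": "apply_moves", "data": {
  "targets": [
    {"dp":[0,0,0],"yaw":0},
    {"dp":[0,0,0],"yaw":0},
    {"dp":[0,0,0],"yaw":0},
    {"dp":[0,0,0],"yaw":0},
    {"dp":[0,0,0.01],"yaw":0},
    {"dp":[0,0,0.03],"yaw":0},
    {"dp":[0,0,0.06],"yaw":0},
    {"dp":[0,0,0.1],"yaw":0}
  ],
  "grip": -0.5
}}

```text
time_s: 11.92
tcp_pos: [0.5218, 0.1448, 0.1591]
eef_rot: [179.9, -0.2, -120.5]
contact_force: [0.5, 1.0, -0.5]
gripper_width: 0.0656
gripper_force: 0.0
```

{"op": "apply_moves", "data": {
  "targets": [
    {"dp":[-0.0522,-0.3636,0],"yaw":0},
    {"dp":[-0.0522,-0.3636,0],"yaw":0},
    {"dp":[-0.0522,-0.3636,0],"yaw":0},
    {"dp":[-0.0522,-0.3636,0],"yaw":0},
    {"dp":[-0.0522,-0.3636,0],"yaw":0},
    {"dp":[-0.0522,-0.3636,0],"yaw":0},
    {"dp":[-0.0522,-0.3636,0],"yaw":0},
    {"dp":[-0.0522,-0.3636,0],"yaw":0},
    {"dp":[-0.0522,-0.3636,0],"yaw":0},
    {"dp":[-0.0522,-0.3636,-0.02],"yaw":0},
    {"dp":[-0.0522,-0.3636,-0.03],"yaw":0},
    {"dp":[-0.0522,-0.3636,-0.03],"yaw":0},
    {"dp":[-0.0522,-0.3636,-0.03],"yaw":0}
  ]
}}

```text
time_s: 13.0
tcp_pos: [0.4708, -0.2174, 0.1295]
eef_rot: [179.9, -0.0, -120.4]
contact_force: [0.8, -0.1, 0.4]
gripper_width: 0.0656
gripper_force: 0.0
```

```bash
python3 - <<'E'
from h import *
c=cap('side'); im=c['image']; cv2.imwrite('pics/s4.png',cv2.resize(im[90:340,190:390],None,fx=2.4,fy=2.4,interpolation=cv2.INTER_CUBIC)[:,:,::-1])
E
```

```text
(no output)
```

View pics/s4.png

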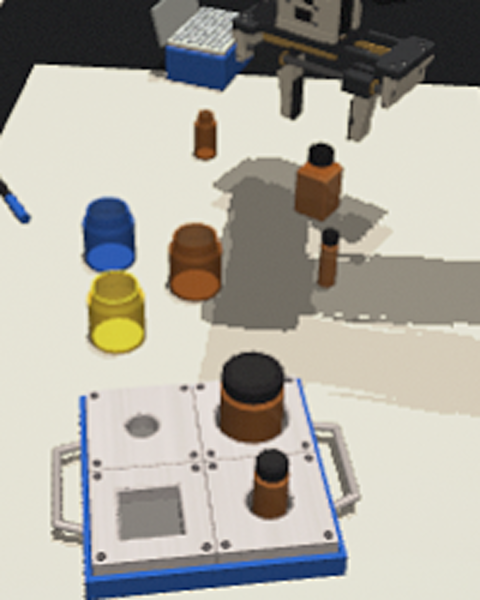

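The jar at (252,395) and the medium vial at (270,485) sit upright in their pockets, and the gripper is over the square bottle at (318,185). Descending.

{"op": "apply_moves", "data": {
  "targets": [
    {"dp":[0,0,-0.02],"yaw":0},
    {"dp":[0,0,-0.045],"yaw":0},
    {"dp":[0,0,-0.07],"yaw":0},
    {"dp":[0,0,-0.08],"yaw":0},
    {"dp":[0,0,-0.085],"yaw":0},
    {"dp":[0,0,-0.085],"yaw":0},
    {"dp":[0,0,-0.085],"yaw":0}
  ]
}}

```text
time_s: 13.63
tcp_pos: [0.472, -0.2177, 0.0456]
eef_rot: [-179.9, 0.0, -120.4]
contact_force: [-0.1, -0.4, -0.1]
gripper_width: 0.0655
gripper_force: 0.0
```

{"op": "apply_moves", "data": {
  "targets": [
    {"dp":[0,0,0],"yaw":0},
    {"dp":[0,0,0],"yaw":0},
    {"dp":[0,0,0],"yaw":0},
    {"dp":[0,0,0],"yaw":0},
    {"dp":[0,0,0],"yaw":0},
    {"dp":[0,0,0],"yaw":0},
    {"dp":[0,0,0],"yaw":0},
    {"dp":[0,0,0],"yaw":0}
  ],
  "grip": 1,
  "squeeze": 18
}}

```text
time_s: 14.3
tcp_pos: [0.4713, -0.218, 0.045]
eef_rot: [-180.0, 0.0, -120.4]
contact_force: [-1.8, 0.9, 6.3]
gripper_width: 0.0394
gripper_force: 18.0
```

{"op": "apply_moves", "data": {
  "targets": [
    {"dp":[0,0,0.015],"yaw":0},
    {"dp":[0,0,0.04],"yaw":0},
    {"dp":[0,0,0.08],"yaw":0},
    {"dp":[0,0,0.12],"yaw":0},
    {"dp":[0.007,0.03,0.125],"yaw":3},
    {"dp":[0.017,0.065,0.125],"yaw":7},
    {"dp":[0.026,0.1,0.125],"yaw":11},
    {"dp":[0.035,0.135,0.125],"yaw":15},
    {"dp":[0.044,0.17,0.125],"yaw":19},
    {"dp":[0.053,0.205,0.125],"yaw":23},
    {"dp":[0.063,0.24,0.125],"yaw":27},
    {"dp":[0.072,0.275,0.125],"yaw":31},
    {"dp":[0.081,0.31,0.125],"yaw":35},
    {"dp":[0.09,0.345,0.125],"yaw":39},
    {"dp":[0.099,0.38,0.125],"yaw":42.2},
    {"dp":[0.108,0.415,0.125],"yaw":42.2},
    {"dp":[0.117,0.45,0.115],"yaw":42.2},
    {"dp":[0.1231,0.4717,0.095],"yaw":42.2},
    {"dp":[0.1231,0.4717,0.075],"yaw":42.2},
    {"dp":[0.1231,0.4717,0.06],"yaw":42.2}
  ]
}}

```text
time_s: 15.97
tcp_pos: [0.5933, 0.255, 0.1018]
eef_rot: [179.9, -0.0, -78.2]
contact_force: [-1.0, -0.0, -2.0]
gripper_width: 0.04
gripper_force: 18.0
```

{"op": "apply_moves", "data": {
  "targets": [
    {"dp":[0,0,-0.01],"yaw":0},
    {"dp":[0,0,-0.015],"yaw":0},
    {"dp":[0,0,-0.02],"yaw":0},
    {"dp":[0,0,-0.02],"yaw":0},
    {"dp":[0,0,-0.02],"yaw":0}
  ]
}}

```text
time_s: 16.38
tcp_pos: [0.5946, 0.2537, 0.0853]
eef_rot: [-179.9, 0.0, -78.3]
contact_force: [-0.5, -1.5, -0.5]
gripper_width: 0.0401
gripper_force: 18.0
```

```bash
python3 - <<'E'
from h import *
c=cap('side'); im=c['image']; cv2.imwrite('pics/s5.png',cv2.resize(im[200:345,190:390],None,fx=3.5,fy=3.5,interpolation=cv2.INTER_CUBIC)[:,:,::-1])
E
```

```text
(no output)
```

View pics/s5.png

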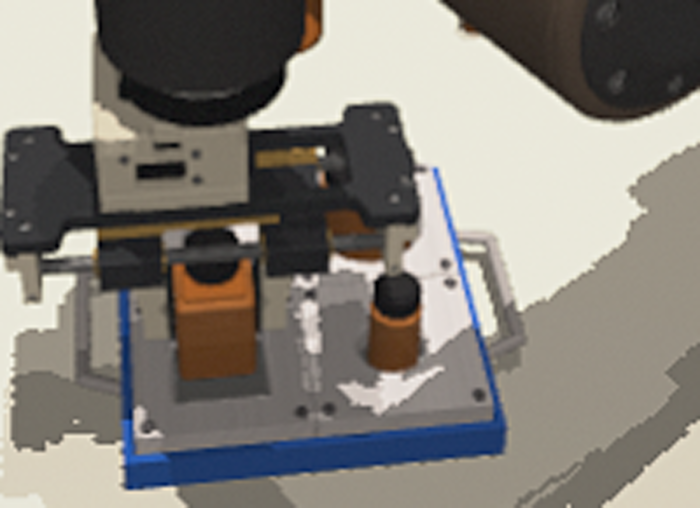

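The bottle is square to its pocket, with its base at (215,372) centred over the opening. Lowering.

{"op": "apply_moves", "data": {
  "targets": [
    {"dp":[0,0,-0.004],"yaw":0},
    {"dp":[0,0,-0.008],"yaw":0},
    {"dp":[0,0,-0.012],"yaw":0},
    {"dp":[0,0,-0.012],"yaw":0},
    {"dp":[0,0,-0.012],"yaw":0}
  ]
}}

```text
time_s: 16.85
tcp_pos: [0.594, 0.2536, 0.0722]
eef_rot: [180.0, -0.0, -78.2]
contact_force: [0.3, 0.6, -0.5]
gripper_width: 0.0397
gripper_force: 18.0
```

{"op": "apply_moves", "data": {
  "targets": [
    {"dp":[0,0,-0.004],"yaw":0},
    {"dp":[0,0,-0.008],"yaw":0},
    {"dp":[0,0,-0.01],"yaw":0},
    {"dp":[0,0,-0.011],"yaw":0},
    {"dp":[0,0,-0.011],"yaw":0},
    {"dp":[0,0,-0.011],"yaw":0}
  ]
}}

```text
time_s: 17.35
tcp_pos: [0.5939, 0.2537, 0.062]
eef_rot: [180.0, -0.0, -78.2]
contact_force: [-3.5, -0.4, 4.6]
gripper_width: 0.0399
gripper_force: 18.0
```

{"op": "apply_moves", "data": {
  "targets": [
    {"dp":[0,0,0],"yaw":0},
    {"dp":[0,0,0],"yaw":0},
    {"dp":[0,0,0],"yaw":0},
    {"dp":[0,0,0],"yaw":0},
    {"dp":[0,0,0.01],"yaw":0},
    {"dp":[0,0,0.03],"yaw":0},
    {"dp":[0,0,0.06],"yaw":0},
    {"dp":[0,0,0.1],"yaw":0}
  ],
  "grip": -0.23
}}

```text
time_s: 18.02
tcp_pos: [0.5928, 0.2528, 0.1606]
eef_rot: [179.7, -0.1, -78.3]
contact_force: [1.0, 0.6, -0.2]
gripper_width: 0.0538
gripper_force: 0.0
```

{"op": "apply_moves", "data": {
  "targets": [
    {"dp":[-0.1342,-0.3386,0],"yaw":-42},
    {"dp":[-0.1342,-0.3386,0],"yaw":-42},
    {"dp":[-0.1342,-0.3386,0],"yaw":-42},
    {"dp":[-0.1342,-0.3386,0],"yaw":-42},
    {"dp":[-0.1342,-0.3386,0],"yaw":-42},
    {"dp":[-0.1342,-0.3386,0],"yaw":-42},
    {"dp":[-0.1342,-0.3386,0],"yaw":-42},
    {"dp":[-0.1342,-0.3386,0],"yaw":-42},
    {"dp":[-0.1342,-0.3386,0],"yaw":-42},
    {"dp":[-0.1342,-0.3386,-0.03],"yaw":-42},
    {"dp":[-0.1342,-0.3386,-0.04],"yaw":-42},
    {"dp":[-0.1342,-0.3386,-0.04],"yaw":-42},
    {"dp":[-0.1342,-0.3386,-0.04],"yaw":-42}
  ]
}}

```text
time_s: 19.1
tcp_pos: [0.46, -0.085, 0.122]
eef_rot: [180.0, -0.0, -120.2]
contact_force: [-0.2, 0.0, -0.1]
gripper_width: 0.0542
gripper_force: 0.0
```

```bash
python3 - <<'E'
from h import *
c=cap('side'); im=c['image']; cv2.imwrite('pics/s6.png',cv2.resize(im[90:340,190:390],None,fx=2.4,fy=2.4,interpolation=cv2.INTER_CUBIC)[:,:,::-1])
E
```

```text
(no output)
```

View pics/s6.png

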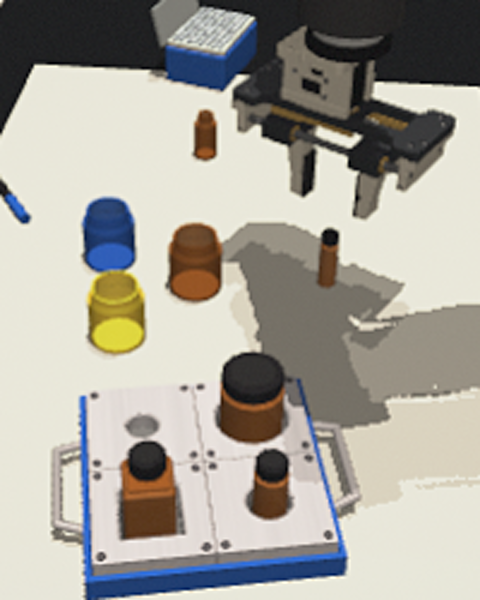

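The square bottle is nested at (150,500), and the gripper straddles the small vial at (328,258). Descending (-0.079).

{"op": "apply_moves", "data": {
  "targets": [
    {"dp":[0,0,-0.02],"yaw":0},
    {"dp":[0,0,-0.045],"yaw":0},
    {"dp":[0,0,-0.065],"yaw":0},
    {"dp":[0,0,-0.075],"yaw":0},
    {"dp":[0,0,-0.079],"yaw":0},
    {"dp":[0,0,-0.079],"yaw":0},
    {"dp":[0,0,-0.079],"yaw":0}
  ]
}}

```text
time_s: 19.73
tcp_pos: [0.461, -0.0844, 0.0435]
eef_rot: [-179.9, 0.0, -120.2]
contact_force: [0.4, -0.1, -0.2]
gripper_width: 0.0541
gripper_force: 0.0
```

{"op": "apply_moves", "data": {
  "targets": [
    {"dp":[0,0,0],"yaw":0},
    {"dp":[0,0,0],"yaw":0},
    {"dp":[0,0,0],"yaw":0},
    {"dp":[0,0,0],"yaw":0},
    {"dp":[0,0,0],"yaw":0},
    {"dp":[0,0,0],"yaw":0},
    {"dp":[0,0,0],"yaw":0},
    {"dp":[0,0,0],"yaw":0}
  ],
  "grip": 1,
  "squeeze": 8
}}

```text
time_s: 20.4
tcp_pos: [0.46, -0.0848, 0.0427]
eef_rot: [-180.0, 0.0, -120.2]
contact_force: [-1.1, 0.4, 3.1]
gripper_width: 0.0186
gripper_force: 8.0
```

{"op": "apply_moves", "data": {
  "targets": [
    {"dp":[0,0,0.015],"yaw":0},
    {"dp":[0,0,0.04],"yaw":0},
    {"dp":[0,0,0.08],"yaw":0},
    {"dp":[0,0,0.115],"yaw":0},
    {"dp":[0.015,0.025,0.12],"yaw":0},
    {"dp":[0.034,0.055,0.12],"yaw":0},
    {"dp":[0.052,0.085,0.12],"yaw":0},
    {"dp":[0.071,0.115,0.12],"yaw":0},
    {"dp":[0.089,0.145,0.12],"yaw":0},
    {"dp":[0.108,0.175,0.12],"yaw":0},
    {"dp":[0.126,0.205,0.12],"yaw":0},
    {"dp":[0.145,0.235,0.12],"yaw":0},
    {"dp":[0.1534,0.2489,0.105],"yaw":0},
    {"dp":[0.1534,0.2489,0.085],"yaw":0},
    {"dp":[0.1534,0.2489,0.065],"yaw":0},
    {"dp":[0.1534,0.2489,0.05],"yaw":0},
    {"dp":[0.1534,0.2489,0.043],"yaw":0},
    {"dp":[0.1534,0.2489,0.04],"yaw":0},
    {"dp":[0.1534,0.2489,0.04],"yaw":0},
    {"dp":[0.1534,0.2489,0.04],"yaw":0}
  ]
}}

```text
time_s: 22.07
tcp_pos: [0.6139, 0.1642, 0.0834]
eef_rot: [-180.0, 0.0, -120.2]
contact_force: [0.5, 0.8, -0.2]
gripper_width: 0.0186
gripper_force: 8.0
```

```bash
python3 - <<'E'
from h import *
c=cap('side'); im=c['image']; cv2.imwrite('pics/s7.png',cv2.resize(im[190:335,190:390],None,fx=3.5,fy=3.5,interpolation=cv2.INTER_CUBIC)[:,:,::-1])
E
```

```text
(no output)
```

View pics/s7.png

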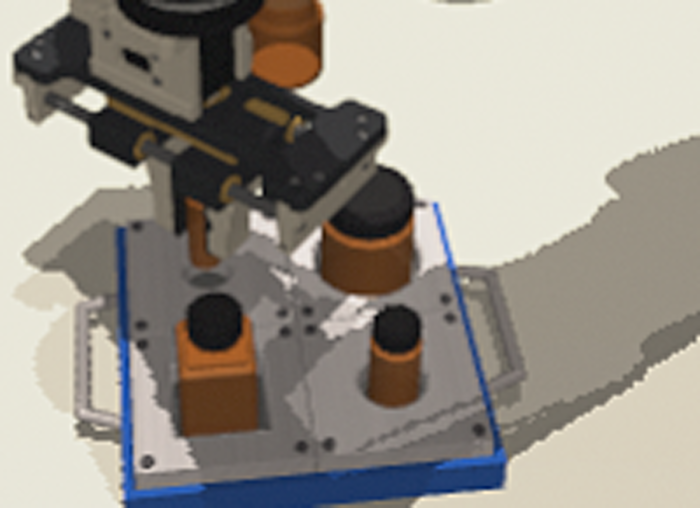

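The small vial hangs above its pocket at crop (205,270), and its neighbours are clear. Lowering to 0.060.

{"op": "apply_moves", "data": {
  "targets": [
    {"dp":[0,0,-0.004],"yaw":0},
    {"dp":[0,0,-0.008],"yaw":0},
    {"dp":[0,0,-0.012],"yaw":0},
    {"dp":[0,0,-0.012],"yaw":0},
    {"dp":[0,0,-0.012],"yaw":0}
  ]
}}

```text
time_s: 22.53
tcp_pos: [0.6132, 0.1639, 0.0703]
eef_rot: [180.0, -0.0, -120.2]
contact_force: [-0.2, -0.3, -0.1]
gripper_width: 0.0188
gripper_force: 8.0
```

{"op": "apply_moves", "data": {
  "targets": [
    {"dp":[0,0,-0.004],"yaw":0},
    {"dp":[0,0,-0.008],"yaw":0},
    {"dp":[0,0,-0.01],"yaw":0},
    {"dp":[0,0,-0.011],"yaw":0},
    {"dp":[0,0,-0.0113],"yaw":0},
    {"dp":[0,0,-0.0113],"yaw":0}
  ]
}}

```text
time_s: 23.03
tcp_pos: [0.6132, 0.164, 0.0597]
eef_rot: [180.0, -0.0, -120.2]
contact_force: [-1.4, -0.6, 4.5]
gripper_width: 0.0188
gripper_force: 8.0
```

Seated on the floor; releasing and retreating.

{"op": "apply_moves", "data": {
  "targets": [
    {"dp":[0,0,0],"yaw":0},
    {"dp":[0,0,0],"yaw":0},
    {"dp":[0,0,0],"yaw":0},
    {"dp":[0,0,0],"yaw":0},
    {"dp":[0,0,0.01],"yaw":0},
    {"dp":[0,0,0.03],"yaw":0},
    {"dp":[0,0,0.06],"yaw":0},
    {"dp":[0,0,0.1],"yaw":0},
    {"dp":[0,0,0.14],"yaw":0},
    {"dp":[-0.03,-0.03,0.16],"yaw":0},
    {"dp":[-0.06,-0.06,0.18],"yaw":0},
    {"dp":[-0.08,-0.1,0.18],"yaw":0},
    {"dp":[-0.1,-0.14,0.18],"yaw":0},
    {"dp":[-0.11,-0.18,0.18],"yaw":0},
    {"dp":[-0.12,-0.22,0.18],"yaw":0},
    {"dp":[-0.12,-0.26,0.18],"yaw":0},
    {"dp":[-0.12,-0.3,0.18],"yaw":0},
    {"dp":[-0.12,-0.34,0.18],"yaw":0},
    {"dp":[-0.12,-0.34,0.18],"yaw":0}
  ],
  "grip": 0.15
}}

```text
time_s: 24.62
tcp_pos: [0.4926, -0.1804, 0.2402]
eef_rot: [-179.9, -0.0, -120.4]
contact_force: [1.3, 0.4, 0.4]
gripper_width: 0.0375
gripper_force: 0.0
```

```bash
python3 - <<'E'
from h import *
c=cap('side'); im=c['image']; cv2.imwrite('pics/s8.png',cv2.resize(im[90:340,190:390],None,fx=2.4,fy=2.4,interpolation=cv2.INTER_CUBIC)[:,:,::-1])
c=cap('top');X=cloud(c)
for k,p,h in (('small',(.6132,.1644),.082),('medium',(.5034,.2354),.078),('square',(.594,.2541),.097),('jar',(.5231,.146),.085)):
    m=(np.hypot(X[...,0]-p[0],X[...,1]-p[1])<.03)&(X[...,2]>h-.006)
    print(k,np.nanmedian(X[m],axis=0).round(4),m.sum(),h)
E
```

```text
small [nan nan nan] 0 0.082
medium [0.4995 0.2418 0.078 ] 33 0.078
square [0.5928 0.2524 0.0972] 154 0.097
jar [nan nan nan] 0 0.085
  return np.nanmean(a, axis, out=out, keepdims=keepdims)
```

View pics/s8.png

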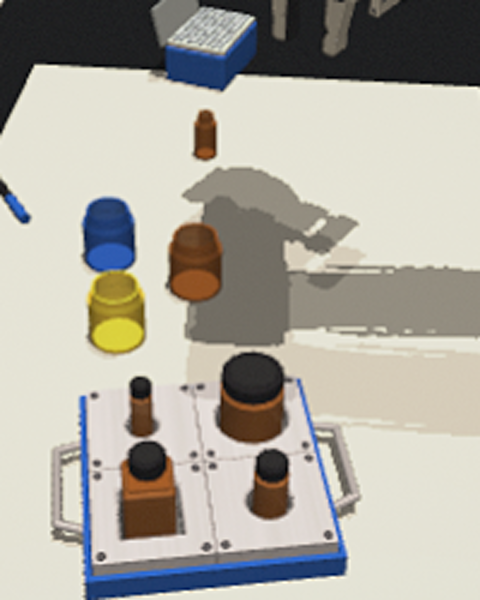

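All four stand upright in their nests: small (141,410), jar (252,395), square (150,500), medium (270,485). The open jar and open vial are where they were. The arm hid the small vial and jar from the top camera, so I'll check those heights from the side camera, then hand in.

```bash
python3 - <<'E'
from h import *
X=cloud(cap('side')); ok=True
for k,p,h in (('small',(.6132,.1644),.082),('medium',(.5034,.2354),.078),('square',(.594,.2541),.097),('jar',(.5231,.146),.085)):
    m=(np.hypot(X[...,0]-p[0],X[...,1]-p[1])<.03)&(X[...,2]>h-.015)
    z=np.nanpercentile(X[m][:,2],97); print(k,z.round(4),h); ok&=abs(z-h)<.004
print(ok)
if ok: print(r.close_job())
E
```

```text
small 0.0817 0.082
medium 0.0781 0.078
square 0.0974 0.097
jar 0.0852 0.085
True
the job is handed in; nothing more can be done
None
```

The job is handed in: all four capped samples stand upright and fully down in their matching nests (cap heights within 0.5 mm of expected), and the two open empties were left untouched.

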